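# Pop open the round sample hatch of a bench meter

## Robot

A 7-joint arm with a two-finger parallel gripper is mounted at the origin on the work surface. World frame = base frame: x ahead of the robot, y to its left, z up, the work surface at z = 0. Lengths are in m, angles in rad, forces in N, time in s.
With the tool pointing down it reaches from about 0.425 to 0.925 m from the base axis. Payload 6.8 kg.
Tool frame: the origin (TCP) lies between the finger pads; the fingertips stand 8 mm ahead of it and the grasp point (between the pads) lies 11 mm behind it; z points along the fingers, y is the direction in which the jaws open and shut (so a half turn about z gives the same grasp; the last joint's range is limited). The gripper opens to 85 mm and grips with 20 to 120 N. Pads are 22 mm wide; open, the fingers measure 114 mm over their backs; the gripper's body (76 mm by 85 mm) begins 54 mm behind the grasp point. The pads swing forward as they close: fully open they stand 13 mm farther back than shut.
Start: joints at [-1.434, 0.477, 0.022, 1.555, -0.011, 1.109, -0.083], TCP at [0.164, 0.655, 0.239] pointing down, gripper open.
Joint ranges: [-2.96, 2.96], [-0.34, 2.1], [-1.41, 1.46], [0.24, 2.44], [-1.37, 4.51], [0.17, 1.92], [-2.96, 2.96]. Speed limits (rad/s): [2.39, 2.39, 3.14, 3.14, 3.14, 3.14, 3.14].

## Interface

Orientations are given as a unit quaternion [w, x, y, z].
In Python, from cell import * gives the robot as it stands.
- The arm moves only by the tool carry_out, never from a script. Its argument "deltas" is a list of rows, each a list of 3 entries, a list of its own where there are three numbers: the closure, from 0 (fully open) to 1 (shut), then the shift along the tool's x, y, z each as a share of 0.2 m, from -1 to 1, then the turn, a rotation vector about the tool's x, y, z each as a share of 60 degrees, from -1 to 1. A call has 1 to 8 rows; each row shifts and turns the commanded pose from where the row before left it, along the tool's axes as they then stand; what a row does not reach is not made up. A row lasts 1/12 s, in which the tool goes at most 41.7 mm and 7.16 degrees, less where a joint would pass 70% of its speed; a pose out of reach is approached as far as the arm can. A call with a number of a shift or a turn outside -1 to 1 is refused whole. A call with a gripper value outside its range is refused whole. The fingers move at their own pace and stop on an object; "newtons" is the grip in N (left out, the last holds). Time passes only in rows, so rows that do not move let the fingers close. It gives the time, the measured TCP pose, the force and the opening at its end, in the units of the state.
- get_state(): the state, without advancing time (a new reading comes with each control period).
- grab_frame(name): name is "side" or "top" or "wrist"; returns (picture, depth): 400x640x3 uint8, red, green, blue; 400x640 float32, m along the optical axis (not along the pixel's ray), 0 where there is no reading.
- camera_model(name): a dict with "intrinsics" (3x3 intrinsics, pixels), "origin" and "rotation" of the camera in the world; the wrist camera has in their place "mount" (4x4, takes a point from camera to tool coordinates, whose origin is the TCP and whose axes are the flange's). Camera axes: x right, y down, z forward; pixel columns grow to the right and rows downward; lengths in m; the calibration is good to about 2 mm. A picture is of the moment at which its call begins: read the wrist's pose just before it. camera_model takes no time and is no camera call.
- sign_off(): hands the job in, once; it reports no verdict.
The state is a dict: "t": time; "joints": joint angles; "joint_velocities": joint speeds; "joint_efforts": joint torques, N m; "position": TCP position; "ee_rot": TCP orientation; "force": force on the tool from outside, world axes, zero at the start; "torque": the same for the moment, N m; "opening": finger opening in m.
Only numpy, scipy, OpenCV 4.12 (cv2) and the standard library are available. Lean on these libraries where they do the work, as an engineer would, in place of code of your own. Each camera call takes 0.05 s, during which the arm holds its last target. There are 200 camera calls.

## Task

Two bench meters stand on the lab table: open the sample port of the one with the round hatch by pressing the tab of that hatch down once with a fingertip, gently but all the way, then drawing back up so that it pops open, and keep clear for a couple of seconds to confirm that it stays open. Do not push it down again, do not lift or shift either meter, leave the square hatch shut, and leave everything else standing where it is.

Things in the scene. Friction and masses are not known exactly. Their poses are not given: they have to be found in the camera images.
- meter_round: loose bench meter, a grey box 170 long (its x) x 120 wide (its y) x 62 high, about 1.4 kg, resting on the table by its own weight; origin at the centre of its underside, x points from its display end to its hatch end, z up. On its deck: a dark display near the -x end and, near the +x end, a sample port covered by a round white lid, 62 in diameter, 7 thick
- tab_round (a point): centre of the top face of the press tab of the round hatch (it moves with the hatch): the tab is 26 wide (y) and 7 thick, has three fine ribs on top, and sticks 12 out of the lid's front edge towards the meter's -x end. Shut, this point is 77 above the table, 4 towards -x from the meter's centre line, and 66 from the hinge axis, which lies along the meter's y on the +x side of the lid, 73.5 above the table. Its axes are the meter's when shut and tip with the hatch
- hatch_round (a joint): angle (rad) of the round hatch: 0 shut and latched, negative when pressed in (hard stop -0.062, some 4 mm at the tab), positive when open (stop at 0.75, tab some 45 mm higher). Push-push latch: pressing the tab past about -0.03 (2 mm) and letting go frees it, and a spring swings it up to the stop in about a second; pressing takes about 2 N, then the stop. Pressed less it stays latched; once open, pushing it right down again latches it again
- meter_square: loose bench meter, a grey box 170 long (its x) x 120 wide (its y) x 62 high, about 1.4 kg, resting on the table by its own weight; origin at the centre of its underside, x points from its display end to its hatch end, z up. On its deck: a dark display near the -x end and, near the +x end, a sample port covered by a square white lid, 62 x 62, 7 thick
- tab_square (a point): centre of the top face of the press tab of the square hatch (it moves with the hatch): the tab is 26 wide (y) and 7 thick, has three fine ribs on top, and sticks 12 out of the lid's front edge towards the meter's -x end. Shut, this point is 77 above the table, 4 towards -x from the meter's centre line, and 66 from the hinge axis, which lies along the meter's y on the +x side of the lid, 73.5 above the table. Its axes are the meter's when shut and tip with the hatch
- hatch_square (a joint): angle (rad) of the square hatch: 0 shut and latched, negative when pressed in (hard stop -0.062, some 4 mm at the tab), positive when open (stop at 0.75, tab some 45 mm higher). Push-push latch: pressing the tab past about -0.03 (2 mm) and letting go frees it, and a spring swings it up to the stop in about a second; pressing takes about 2 N, then the stop. Pressed less it stays latched; once open, pushing it right down again latches it again
- latch_round (a joint): hidden latch pin inside the round hatch's meter (m, sideways): 0 latched, up to +0.012 while pressed for release, about -0.017 after the hatch has opened and until it is pushed shut again. Not needed to do the job
- vial: small capped amber vial, diameter 22, height 45, standing between the meters; bystander, loose; origin at the centre of its underside
- bottle_a: amber bottle with black cap, diameter 86, height 190, at the back left; bystander, loose; origin at the centre of its underside
- bottle_b: amber bottle with black cap, diameter 86, height 190, at the back right; bystander, loose; origin at the centre of its underside
- beaker: glass beaker, diameter 66, height 85, at the left; bystander, loose; origin at the centre of its underside
- cap: white bottle cap, diameter 38, height 15, lying between the meters; bystander, loose; origin at the centre of its underside
- cuvette_tray: white divided tray 80 x 60 x 30, at the back between the bottles; bystander, loose; origin at the centre of its underside
- tip_rack: white pipette-tip rack 120 x 80 x 54, at the right; bystander, loose; origin at the centre of its underside

How it is judged:
By the outcome, as a careful person would: the job done as asked, in the order asked, and still so for the second after the job is handed in, with the robot touching nothing.
It also fails if it takes over 32 s, if anything falls off the work surface, if the arm or the gripper's body presses on something with over 40 N, if the wrist force passes 120 N, or if a joint passes its speed limit or range.

## Working session

There is one attempt and no reset: what is moved stays moved. The work goes in short steps, Python scripts to look and compute and a tool call to move; the robot and the scene stay as the last step left them, time stands still between calls to the robot, and variables do not carry over. Pictures are saved under pics/ and viewed, about 8 in all and at most 12, crops included, and the job is handed in when it is done.

Besides the shell and the picture viewer there is one more tool, called by a JSON object that holds its "op" and its "data". carry_out: Moves the arm, as the interface text tells. Its arguments: {"type":"object","properties":{"deltas":{"type":"array"},"newtons":{"type":"number"}},"required":["deltas"]}

```bash
mkdir -p pics; cat > h.py <<'E'
from cell import *
import numpy as np, cv2
def ray(name,u,v):
    c=camera_model(name);K=np.array(c['intrinsics']);R=np.array(c['rotation'])
    return np.array(c['origin']),R@np.linalg.inv(K)@np.array([u,v,1.])
def onz(name,u,v,z):
    o,d=ray(name,u,v);return o+d*(z-o[2])/d[2]
def dep(name,u,v,D):
    o,d=ray(name,u,v);return o+d*D[v,u]
E
python3 - <<'E'
from h import *
s=get_state();print(s['t'],s['position'],s['ee_rot'],s['opening'],s['force'])
for n in ['top','side']:
    p,d=grab_frame(n);cv2.imwrite(f'pics/{n}0.png',p[:,:,::-1]);np.save(f'{n}0.npy',d)
    c=camera_model(n);print(n,c)
print(camera_model('wrist'))
E
```

```text
0.0 [0.16346096 0.65431088 0.23830926] [-5.16391086e-05  1.22089469e-01  9.92518672e-01 -9.18886106e-04] 0.08568230429231122 [ 0.58019991 -1.15230562  0.18754821]
top {'intrinsics': array([[476.63615395,   0.        , 321.74125038],
       [  0.        , 476.63615395, 201.05483991],
       [  0.        ,   0.        ,   1.        ]]), 'origin': array([ 0.34493906, -0.01877919,  1.54324346]), 'rotation': array([ 0.06237958, -0.69522498,  0.7142604 , -0.05102054])}
side {'intrinsics': array([[451.8580833 ,   0.        , 315.23799403],
       [  0.        , 451.8580833 , 198.85666968],
       [  0.        ,   0.        ,   1.        ]]), 'origin': array([-0.03000973, -0.80967455,  0.70651378]), 'rotation': array([-0.45654229,  0.83075134, -0.27425797,  0.16187623])}
{'intrinsics': array([[291.00400803,   0.        , 316.67443799],
       [  0.        , 291.00400803, 198.709159  ],
       [  0.        ,   0.        ,   1.        ]]), 'mount': array([[-5.80842380e-04, -9.57863716e-01, -2.87222501e-01,
         7.22019878e-02],
       [ 9.99999830e-01, -5.70594880e-04, -1.19385316e-04,
         6.44052278e-04],
       [-4.95328259e-05, -2.87222521e-01,  9.57863884e-01,
        -1.35381534e-01],
       [ 0.00000000e+00,  0.00000000e+00,  0.00000000e+00,
         1.00000000e+00]])}
```

View pics/top0.png

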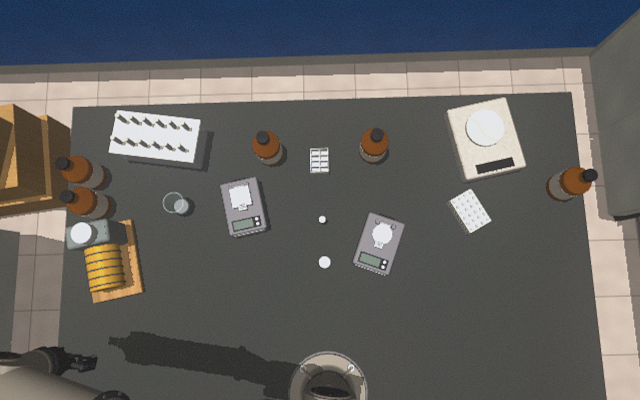

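View pics/side0.png

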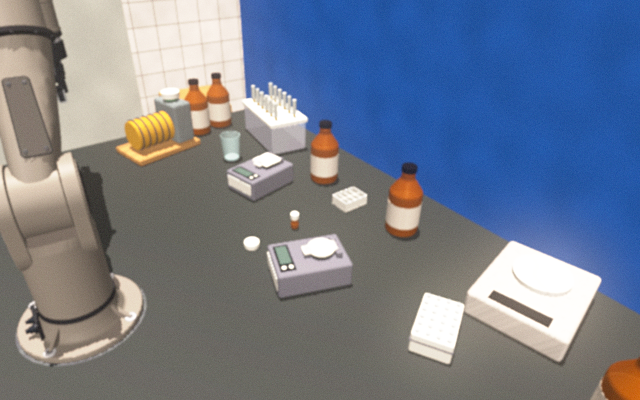

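The round-hatch meter is at about (380,243) in the top view: lid at (382,232), tab at (379,246) and display at (370,261). The vial is at (322,219) and the cap at (325,262). Next I'll measure the lid and tab.

```bash
cat > h.py <<'E'
from cell import *
import numpy as np, cv2
from scipy.spatial.transform import Rotation as Ro
def Rq(q): return Ro.from_quat(np.asarray(q),scalar_first=True).as_matrix()
def cam(n,s=None):
    c=camera_model(n);K=np.array(c['intrinsics'])
    if n=='wrist':
        T=np.eye(4);T[:3,:3]=Rq(s['ee_rot']);T[:3,3]=s['position'];M=T@np.array(c['mount']);return K,M[:3,:3],M[:3,3]
    return K,Rq(c['rotation']),np.array(c['origin'])
def onz(C,uv,z):
    K,R,o=C;uv=np.atleast_2d(uv);d=np.c_[uv,np.ones(len(uv))]@np.linalg.inv(K).T@R.T
    return o+d*((z-o[2])/d[:,2])[:,None]
def white(p,box,t=195):
    u0,v0,u1,v1=box;m=np.zeros(p.shape[:2],bool);m[v0:v1,u0:u1]=(p[v0:v1,u0:u1].min(2)>t)
    n,l,st,c=cv2.connectedComponentsWithStats(m.astype(np.uint8));k=1+np.argmax(st[1:,4]);v,u=np.nonzero(l==k);return np.c_[u,v]
E
python3 - <<'E'
from h import *
p=cv2.imread('pics/top0.png')[:,:,::-1]; C=cam('top'); D=np.load('top0.npy')
# body contour: grey-violet box
for nm,box in [('round',(350,208,410,278)),('square',(215,172,275,242))]:
    u0,v0,u1,v1=box;c=p[v0:v1,u0:u1]
    m=(c.min(2)>85).astype(np.uint8); m=cv2.morphologyEx(m,cv2.MORPH_CLOSE,np.ones((5,5)))
    cs,_=cv2.findContours(m,0,1);k=max(cs,key=cv2.contourArea).reshape(-1,2)+[u0,v0]
    P=onz(C,k,0.062)[:,:2];r=cv2.minAreaRect((P*1000).astype(np.float32));print(nm,'body',r)
    w=white(p,box);W=onz(C,w,0.077)[:,:2];print(' lid n',len(w),W.mean(0),W.min(0),W.max(0))
    u,v=w.mean(0).round().astype(int);o=C[2]+C[1]@np.linalg.inv(C[0])@[u,v,1]*D[v,u];print(' depth pt',o)
    print(p[v0:v1:6,u0:u1:6].min(2))
for nm,uv in [('vial',(322,219)),('cap',(325,262)),('disp',(370,261)),('lid',(382,232)),('tab',(379,246))]: print(nm,onz(C,uv,0.07 if nm!='cap' else .015))
E
```

```text
round body ((444.8277587890625, -169.49398803710938), (120.37049865722656, 178.40028381347656), 68.92623901367188)
 lid n 347 [ 0.47410142 -0.17948332] [ 0.43201871 -0.20889111] [ 0.50889661 -0.15015627]
 depth pt [ 0.47472192 -0.1807102   0.07820082]
[[ 80  81  81  82  78  80  77  78  81  76]
 [ 78  78  82  97 137  51  79  80  79  80]
 [ 79  79  77 153 154 146 152 134  74  77]
 [ 79  77  79 157 146 230 229 146 147 100]
 [ 82  75 103 152 230 228 227 177 151  76]
 [ 77  79 154 152 229 228 228 149 149  77]
 [ 82  79 157 155 175 201 139 150 106  78]
 [ 77 110 157 156 152 154 151 151  76  80]
 [ 81 155 138 132  80 155 153 153  80  80]
 [ 75 152  70 135 132  83 131 116  82  78]
 [ 80  77  65 168 158  59 133  78  75  78]
 [ 74  80  78  77  80  80 105  79  81  79]]
square body ((588.2208862304688, 263.0483093261719), (205.8650360107422, 136.74130249023438), 11.091038703918457)
 lid n 401 [0.60379937 0.25779389] [0.56181325 0.22594925] [0.64058411 0.29201418]
 depth pt [0.60398975 0.25855404 0.07051716]
[[ 87  85  83  74  82  83  77  78  85  80]
 [ 85  82  81  82  75  77 150  70  81  81]
 [ 80  99 148 154 143 143 155 108  80  77]
 [ 80 119 150 230 229 228 154 147  78  83]
 [ 83  78 154 227 229 229 142 160  54  80]
 [ 79  81 155 229 230 229 190 155  57  81]
 [ 80  79 154 159 224 232 155 158  65  82]
 [ 79  80 151 150 154 152 156 156 125  80]
 [ 83  79 123 134  81 135 140 123 159  51]
 [ 78  79  69 102 139 139 113 111 155  51]
 [ 81  77  82 147 152 127 159  77  68  82]
 [ 80  76  81  83  70  75  78  78  76  79]]
vial [[0.52725116 0.00253665 0.07      ]]
cap [[ 0.39605952 -0.00268065  0.015     ]]
disp [[ 0.39365414 -0.14116046  0.07      ]]
lid [[ 0.48163794 -0.18189961  0.07      ]]
tab [[ 0.43873098 -0.17071601  0.07      ]]
```

{"op": "carry_out", "data": {"deltas": [[1, [-0.14, -0.06, 0], [0, 0, 0]], [1, [-0.14, -0.06, 0], [0, 0, 0]], [1, [-0.14, -0.06, 0], [0, 0, 0]], [1, [-0.14, -0.06, 0], [0, 0, 0]], [1, [-0.14, -0.06, 0], [0, 0, 0]], [1, [-0.14, -0.06, 0], [0, 0, 0]], [1, [-0.14, -0.06, 0], [0, 0, 0]], [1, [-0.14, -0.06, 0], [0, 0, 0]]], "newtons": 20}}

```text
t: 0.77
position: [0.3585, 0.5062, 0.2389]
ee_rot: [-0.0, 0.122, 0.993, -0.0]
force: [0.3, 0.6, 0.4]
opening: 0.0002
```

{"op": "carry_out", "data": {"deltas": [[1, [-0.16, -0.07, 0], [0, 0, 0]], [1, [-0.16, -0.07, 0], [0, 0, 0]], [1, [-0.16, -0.07, 0], [0, 0, 0]], [1, [-0.16, -0.07, 0], [0, 0, 0]], [1, [-0.034, -0.16, 0], [0, 0, 0]], [1, [-0.034, -0.16, 0], [0, 0, 0]], [1, [-0.034, -0.16, 0], [0, 0, 0]], [1, [-0.034, -0.16, 0], [0, 0, 0]]]}}

```text
t: 1.43
position: [0.4633, 0.2895, 0.2388]
ee_rot: [-0.0, 0.122, 0.993, -0.0]
force: [0.0, 0.5, -0.3]
opening: -0.0002
```

{"op": "carry_out", "data": {"deltas": [[1, [-0.034, -0.16, 0], [0, 0, 0]], [1, [-0.034, -0.16, 0], [0, 0, 0]], [1, [-0.034, -0.16, 0], [0, 0, 0]], [1, [-0.034, -0.16, 0], [0, 0, 0]], [1, [-0.034, -0.16, 0], [0, 0, 0]], [1, [-0.034, -0.16, 0], [0, 0, 0]], [1, [-0.034, -0.16, 0], [0, 0, 0]], [1, [-0.034, -0.16, 0], [0, 0, 0]]]}}

```text
t: 2.1
position: [0.4537, 0.0282, 0.2392]
ee_rot: [-0.0, 0.122, 0.993, 0.0]
force: [0.7, 0.0, -0.5]
opening: -0.0001
```

{"op": "carry_out", "data": {"deltas": [[1, [-0.034, -0.16, 0], [0, 0, 0]], [1, [-0.034, -0.16, 0], [0, 0, 0]], [1, [-0.034, -0.16, 0], [0, 0, 0]], [1, [-0.034, -0.16, 0], [0, 0, 0]], [1, [-0.034, -0.16, 0], [0, 0, 0]], [1, [-0.034, -0.16, 0], [0, 0, 0]], [1, [0, 0, 0], [0, 0, 0.115]], [1, [0, 0, 0], [0, 0, 0]]]}}

```text
t: 2.77
position: [0.4467, -0.1684, 0.2391]
ee_rot: [-0.0, 0.186, 0.983, -0.0]
force: [-0.5, 0.2, -0.4]
opening: -0.0004
```

```bash
python3 - <<'E'
from h import *
s=get_state();print(s['t'],s['position'],s['ee_rot'],s['force'],s['joints'])
p,d=grab_frame('wrist');cv2.imwrite('pics/w1.png',p[:,:,::-1]);np.save('w1.npy',d)
C=cam('wrist',s)
w=white(p,(150,80,520,390),200);W=onz(C,w,.077)[:,:2];print(len(w),w.min(0),w.max(0),W.mean(0),W.min(0),W.max(0))
x=(C[1]@np.array([0,0,1]));print(x,C[2])
E
```

```text
2.7667 [ 0.44666983 -0.16838212  0.23912103] [-2.27365728e-04  1.85951043e-01  9.82558958e-01 -2.29515615e-04] [-0.46767339  0.16324173 -0.42752825] [-0.22490188  0.15175692  0.50920595  2.03995971 -0.0887843   0.97113928
  1.52634212]
8350 [268 102] [370 251] [ 0.4570851  -0.15725257] [ 0.35650367 -0.2449866 ] [ 0.53823526 -0.09139771]
[ 0.26679522 -0.10543558 -0.9579685 ] [ 0.37973078 -0.14121131  0.37452798]
```

View pics/w1.png

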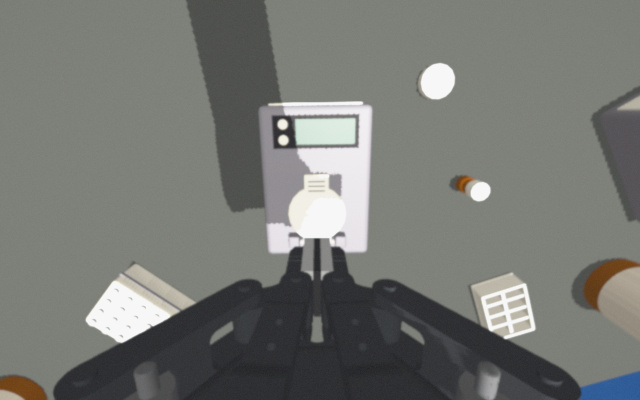

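The wrist view shows the round meter squarely below, with its tab at about (316,184), lid centre at (317,212) and display end up. The closed fingertips are at (317,240).

```bash
python3 - <<'E'
from h import *
s=get_state();C=cam('wrist',s);p=cv2.imread('pics/w1.png')[:,:,::-1]
print(p[176:192,316].tolist()[::3],p[185,298:336:2].min(1),p[168:196,309].min(1))
pts={'tabL':(305,184),'tabR':(328,184),'tabfront':(316.5,175.5),'lidL':(289,213),'lidR':(346,213)}
R=Rq(s['ee_rot'])
for k,v in pts.items():
    P=onz(C,v,.077)[0];print(k,P.round(4),'tool',(R.T@(P-s['position'])).round(4))
for k,v in {'deckTL':(261,107),'deckTR':(371,107),'deckBL':(267,253),'deckBR':(368,252)}.items():
    P=onz(C,v,.062)[0];print(k,P.round(4),'tool',(R.T@(P-s['position'])).round(4))
E
```

```text
[[243, 242, 235], [240, 238, 229], [219, 215, 204], [219, 215, 203], [240, 238, 228], [210, 205, 194]] [142 144 142 198 229 214 204 203 207 203 202 199 200 210 228 197 146 140
 140] [202 181 163 154 147 153 180 217 229 231 230 230 219 193 201 222 225 206
 189 215 228 224 198 195 220 228 230 230]
tabL [ 0.4435 -0.1777  0.077 ] tool [-0.0007 -0.0115  0.162 ]
tabR [ 0.4521 -0.1551  0.077 ] tool [-0.0008  0.0126  0.162 ]
tabfront [ 0.4393 -0.1632  0.077 ] tool [0.0084 0.0005 0.162 ]
lidL [ 0.4673 -0.2058  0.077 ] tool [-0.033  -0.0293  0.162 ]
lidR [ 0.4894 -0.1482  0.077 ] tool [-0.0331  0.0325  0.162 ]
deckTL [ 0.3552 -0.1918  0.062 ] tool [ 0.0767 -0.0562  0.1771]
deckTR [ 0.3955 -0.0866  0.062 ] tool [0.0766 0.0564 0.1771]
deckBL [ 0.5088 -0.2528  0.062 ] tool [-0.0886 -0.0583  0.177 ]
deckBR [ 0.5505 -0.1404  0.062 ] tool [-0.0874  0.0615  0.1769]
```

{"op": "carry_out", "data": {"deltas": [[1, [0.03, 0, 0.1], [0, 0, 0]], [1, [0, 0, 0.15], [0, 0, 0]], [1, [0, 0, 0.15], [0, 0, 0]], [1, [0, 0, 0.15], [0, 0, 0]], [1, [0, 0, 0.1], [0, 0, 0]], [1, [0, 0, 0.05], [0, 0, 0]], [1, [0, 0, 0], [0, 0, 0]]]}}

```text
t: 3.4
position: [0.4406, -0.1626, 0.0974]
ee_rot: [-0.002, 0.18, 0.984, 0.0]
force: [-0.0, 0.4, 0.2]
opening: -0.0002
```

```bash
python3 - <<'E'
from h import *
s=get_state();print(s['t'],s['position'],s['force'])
p,d=grab_frame('wrist');cv2.imwrite('pics/w2.png',cv2.resize(p[120:380,170:470,::-1],None,fx=2,fy=2))
E
```

```text
3.4 [ 0.44057345 -0.16262125  0.09742772] [-0.00413573  0.37851559  0.15015742]
```

View pics/w2.png

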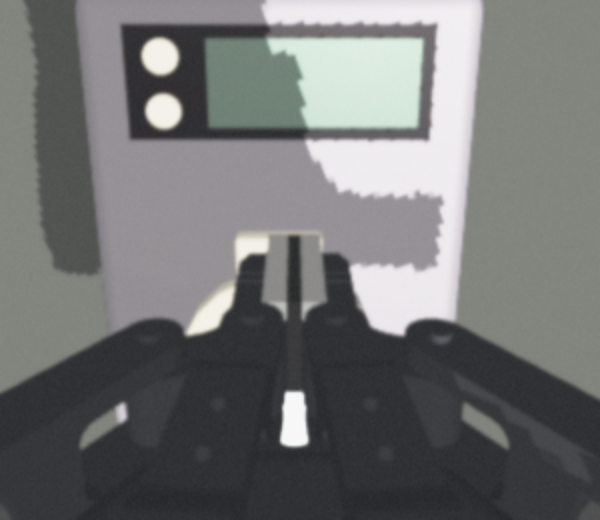

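The tab spans x 236–322 in the crop, centred at 279. The fingertips are centred at 294, about 4 mm too far along tool +y, so I'll correct that and move slightly away from the lid before descending slowly.

{"op": "carry_out", "data": {"deltas": [[1, [0.015, -0.02, 0], [0, 0, 0]], [1, [0, 0, 0.02], [0, 0, 0]], [1, [0, 0, 0.01], [0, 0, 0]], [1, [0, 0, 0.01], [0, 0, 0]], [1, [0, 0, 0], [0, 0, 0]]]}}

```text
t: 3.87
position: [0.4377, -0.1668, 0.0914]
ee_rot: [0.0, 0.181, 0.983, 0.0]
force: [-0.3, -1.2, 0.8]
opening: -0.0001
```

{"op": "carry_out", "data": {"deltas": [[1, [0, 0, 0.01], [0, 0, 0]], [1, [0, 0, 0.01], [0, 0, 0]], [1, [0, 0, 0], [0, 0, 0]]]}}

```text
t: 4.12
position: [0.4374, -0.1668, 0.087]
ee_rot: [-0.0, 0.182, 0.983, 0.0]
force: [-0.4, -0.6, 0.2]
opening: 0.0001
```

```bash
python3 - <<'E'
from h import *
s=get_state();print(s['t'],s['position'],s['force'],s['joint_velocities'])
E
```

```text
4.1167 [ 0.43742876 -0.1668142   0.08699878] [-0.36941649 -0.62731472  0.19877985] [-0.00162536 -0.00150072  0.00329076 -0.00104868  0.00572561  0.00704873
 -0.00387899]
```

{"op": "carry_out", "data": {"deltas": [[1, [0, 0, 0.01], [0, 0, 0]], [1, [0, 0, 0.005], [0, 0, 0]], [1, [0, 0, 0], [0, 0, 0]]]}}

```text
t: 4.37
position: [0.4377, -0.1669, 0.0842]
ee_rot: [0.0, 0.182, 0.983, -0.0]
force: [-0.1, 0.1, 1.8]
opening: -0.0002
```

{"op": "carry_out", "data": {"deltas": [[1, [0, 0, 0.005], [0, 0, 0]], [1, [0, 0, 0], [0, 0, 0]]]}}

```text
t: 4.53
position: [0.4376, -0.1669, 0.0832]
ee_rot: [0.0, 0.182, 0.983, 0.0]
force: [0.3, -0.5, 0.5]
opening: -0.0002
```

{"op": "carry_out", "data": {"deltas": [[1, [0, 0, 0.005], [0, 0, 0]], [1, [0, 0, 0], [0, 0, 0]]]}}

```text
t: 4.7
position: [0.4376, -0.1669, 0.0822]
ee_rot: [0.0, 0.182, 0.983, 0.0]
force: [0.9, 0.1, 0.8]
opening: -0.0
```

{"op": "carry_out", "data": {"deltas": [[1, [0, 0, 0.005], [0, 0, 0]], [1, [0, 0, 0], [0, 0, 0]]]}}

```text
t: 4.87
position: [0.4376, -0.1669, 0.0812]
ee_rot: [0.0, 0.182, 0.983, -0.0]
force: [0.6, 0.0, 2.2]
opening: 0.0002
```

{"op": "carry_out", "data": {"deltas": [[1, [0, 0, 0.005], [0, 0, 0]], [1, [0, 0, 0], [0, 0, 0]]]}}

```text
t: 5.03
position: [0.4376, -0.1669, 0.0803]
ee_rot: [0.0, 0.182, 0.983, 0.0]
force: [-0.5, 0.6, 4.3]
opening: -0.0
```

{"op": "carry_out", "data": {"deltas": [[1, [0, 0, 0.003], [0, 0, 0]], [1, [0, 0, 0], [0, 0, 0]]]}}

```text
t: 5.2
position: [0.4377, -0.1669, 0.0799]
ee_rot: [0.0, 0.182, 0.983, 0.0]
force: [-1.9, 0.5, 7.7]
opening: 0.0
```

{"op": "carry_out", "data": {"deltas": [[1, [0, 0, 0.002], [0, 0, 0]], [1, [0, 0, 0], [0, 0, 0]]]}}

```text
t: 5.37
position: [0.4377, -0.167, 0.0796]
ee_rot: [0.0, 0.182, 0.983, 0.0]
force: [-2.3, 0.9, 8.6]
opening: 0.0002
```

The force has risen well past the 2 N spring, so the tab is on its stop. Drawing straight up, clear of the swing.

{"op": "carry_out", "data": {"deltas": [[1, [0, 0, -0.1], [0, 0, 0]], [1, [0, 0, -0.18], [0, 0, 0]], [1, [0, 0, -0.18], [0, 0, 0]], [1, [0, 0, -0.18], [0, 0, 0]], [1, [0, 0, -0.1], [0, 0, 0]], [1, [0.1, 0, 0], [0, 0, 0]], [1, [0, 0, 0], [0, 0, 0]], [1, [0, 0, 0], [0, 0, 0]]]}}

```text
t: 6.03
position: [0.4182, -0.1593, 0.2271]
ee_rot: [-0.0, 0.181, 0.983, 0.0]
force: [0.9, 0.6, -0.7]
opening: 0.0003
```

{"op": "carry_out", "data": {"deltas": [[1, [0, 0, 0], [0, 0, 0]], [1, [0, 0, 0], [0, 0, 0]], [1, [0, 0, 0], [0, 0, 0]], [1, [0, 0, 0], [0, 0, 0]], [1, [0, 0, 0], [0, 0, 0]], [1, [0, 0, 0], [0, 0, 0]], [1, [0, 0, 0], [0, 0, 0]], [1, [0, 0, 0], [0, 0, 0]]]}}

```text
t: 6.7
position: [0.4189, -0.1598, 0.2272]
ee_rot: [-0.0, 0.182, 0.983, -0.0]
force: [-0.1, -0.0, 0.2]
opening: -0.0003
```

```bash
python3 - <<'E'
from h import *
s=get_state();print(s['t'],s['position'],s['force'])
p,_=grab_frame('wrist');q,_=grab_frame('side')
cv2.imwrite('pics/w3.png',np.hstack([cv2.resize(p[80:380,120:520],(400,300)),cv2.resize(q[200:320,230:390],(400,300))])[:,:,::-1])
E
```

```text
6.7 [ 0.41888769 -0.15980517  0.22723614] [-0.11600235 -0.03662612  0.19084035]
```

View pics/w3.png

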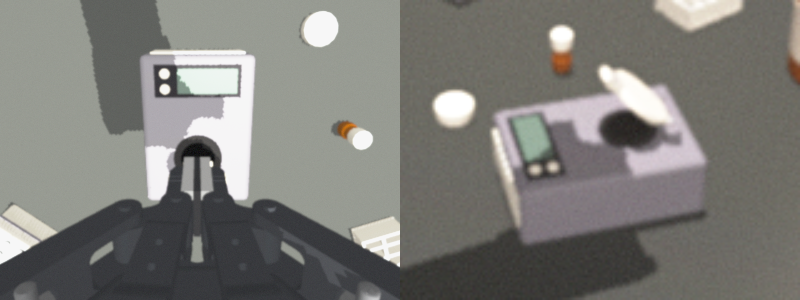

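The hatch is open: the side crop shows the lid raised around (635,95) with the dark port at (630,130). I'll wait a couple more seconds, then compare before and after.

{"op": "carry_out", "data": {"deltas": [[1, [0, 0, 0], [0, 0, 0]], [1, [0, 0, 0], [0, 0, 0]], [1, [0, 0, 0], [0, 0, 0]], [1, [0, 0, 0], [0, 0, 0]], [1, [0, 0, 0], [0, 0, 0]], [1, [0, 0, 0], [0, 0, 0]], [1, [0, 0, 0], [0, 0, 0]], [1, [0, 0, 0], [0, 0, 0]]]}}

```text
t: 7.47
position: [0.4189, -0.1597, 0.2273]
ee_rot: [-0.0, 0.182, 0.983, 0.0]
force: [-0.3, -0.1, -0.0]
opening: 0.0001
```

{"op": "carry_out", "data": {"deltas": [[1, [0, 0, 0], [0, 0, 0]], [1, [0, 0, 0], [0, 0, 0]], [1, [0, 0, 0], [0, 0, 0]], [1, [0, 0, 0], [0, 0, 0]], [1, [0, 0, 0], [0, 0, 0]], [1, [0, 0, 0], [0, 0, 0]], [1, [0, 0, 0], [0, 0, 0]], [1, [0, 0, 0], [0, 0, 0]]]}}

```text
t: 8.13
position: [0.4189, -0.1597, 0.2273]
ee_rot: [-0.0, 0.182, 0.983, 0.0]
force: [-0.6, 0.0, 0.0]
opening: -0.0002
```

{"op": "carry_out", "data": {"deltas": [[1, [0, 0, 0], [0, 0, 0]], [1, [0, 0, 0], [0, 0, 0]], [1, [0, 0, 0], [0, 0, 0]], [1, [0, 0, 0], [0, 0, 0]], [1, [0, 0, 0], [0, 0, 0]], [1, [0, 0, 0], [0, 0, 0]], [1, [0, 0, 0], [0, 0, 0]], [1, [0, 0, 0], [0, 0, 0]]]}}

```text
t: 8.8
position: [0.4189, -0.1598, 0.2273]
ee_rot: [-0.0, 0.182, 0.983, 0.0]
force: [0.1, -0.3, 0.0]
opening: -0.0001
```

```bash
python3 - <<'E'
from h import *
s=get_state();print(s['t'],s['position'],s['force'])
q,_=grab_frame('side');o=cv2.imread('pics/side0.png')[:,:,::-1]
b=(slice(120,320),slice(200,400))
cv2.imwrite('pics/s4.png',np.hstack([cv2.resize(x[b],(400,400)) for x in (o,q)])[:,:,::-1])
E
```

```text
8.8 [ 0.41885717 -0.15977334  0.22728227] [ 0.11929183 -0.29159818  0.01627471]
```

View pics/s4.png

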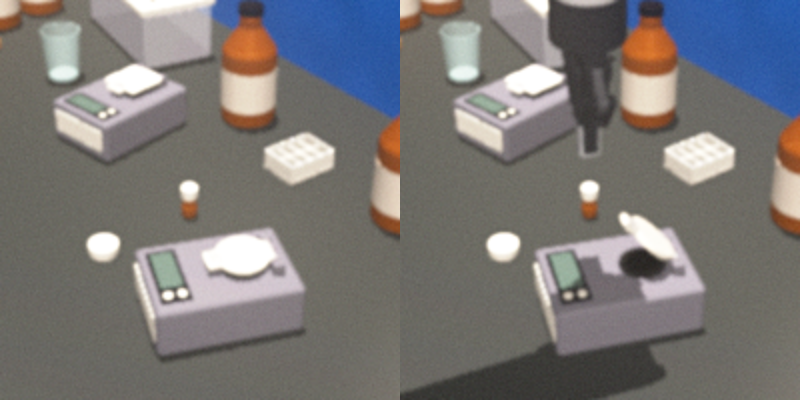

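The before and after crops match. Both meters, the vial, cap and tray are where they were, the square hatch is shut and the round hatch is still open about 3 s later.

```bash
python3 -c "
from cell import *
print(sign_off())"
```

```text
the job is handed in; nothing more can be done
None
```

The round hatch is open, and the job was handed in at about 9 s of the 32 s allowed. I pressed its tab once with the closed fingertips, down to the stop (about 8.6 N), then drew straight up to a TCP height of 0.227 m and held clear.

- **Hatch:** a side-camera picture about 3.4 s after release shows the round hatch still open.
- **Rest of the scene:** against the first side picture, the square hatch is still shut, and both meters, the vial, the cap and the tray have not visibly moved. I made this comparison by eye. The picture was cropped to the middle of the bench, so not every bystander was in view, though the arm stayed well above everything it passed.
- **Forces:** the tool read about zero force throughout the wait.
- **Disagreements:** two position estimates disagreed slightly. The tab's place differed by up to 6 mm between features in the wrist view. After the first descent the fingertips were also about 4 mm off sideways. I corrected both before touching the tab.

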